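# Run the herb spinner up through its zigzag speed gate

## Task

The electric herb spinner is loaded and its lid is locked. Guide the spinner's speed lever through its zigzag gate from off to slow, let it stay at slow for about a second, then take it on to the fast end of the gate and let go. Do not move the lever of the vegetable slicer standing nearby.

Things in the scene. Friction and masses are not known exactly. Their poses are not given: they have to be found in the camera images.
- lever_top (a point): Centre top of the herb spinner's lever: black knob 24 mm across, 40 tall (grip 18 mm down) on an upright 10 mm steel stem; top 168 mm above counter, 90 above the white gate deck. It only slides level, 2 N drag, and stays where left. Axes are the spinner's: x away from its front, y left, z up. It starts in the gate's first leg, 0 to 14 mm from the off end. Spinner fixed, turned up to 0.3 rad.
- slow_stop (a point): Slow: the gate's second bend, mid-slot, level with the deck's top (78 mm up); axes as lever_top. The slot is 20 mm wide (5 mm play each side of the stem), four legs of 40 mm between its bends: off end (front right) along +x to bend 1, +y to bend 2 = slow, +x to bend 3, -y to the dead end = fast. The lever is at slow when its stem stands here.
- fast_stop (a point): Fast: the gate's dead end, mid-slot, 78 mm up, axes as lever_top; from slow it lies 40 mm along +x and 40 mm along -y; the stem can go 5 mm past it to the end wall. The deck is 160 (x) by 150 mm; on its +y side stands the spinner's clear round bowl, white lid 196 mm across, lid edge 82 mm in +y from slow, fixed grey lock button on top at 157 mm.
- slicer_top (a point): Centre top of the knob of the vegetable slicer's lever, to be left alone. Same shape, size and height as the spinner's, but in a short straight slot on a narrow white slicer (210 by 100 mm) with a flat steel blade and no bowl. Spinner and slicer stand one to the left, one to the right, either way round.

How it is judged:
By the outcome, as a careful person would: the job done as asked, in the order asked, and still so for the second after the job is handed in, with the robot touching nothing.
It also fails if it takes over 38 s, if anything falls off the work surface, if the arm or the gripper's body presses on something with over 40 N, if the wrist force passes 120 N, or if a joint passes its speed limit or range.

## Robot

A 6-joint arm with a two-finger parallel gripper is mounted at the origin on the work surface. World frame = base frame: x ahead of the robot, y to its left, z up, the work surface at z = 0. Lengths are in m, angles in rad, forces in N, time in s.
With the tool pointing down it reaches from about 0.4 to 0.825 m from the base axis. Payload 7 kg.
Tool frame: the origin (TCP) lies between the finger pads; the fingertips stand 22 mm ahead of it and the grasp point (between the pads) lies 3 mm ahead of it; z points along the fingers, y is the direction in which the jaws open and shut (so a half turn about z gives the same grasp; the last joint's range is limited). The gripper opens to 88 mm and grips with 3 to 60 N. Pads are 19 mm wide; open, the fingers measure 130 mm over their backs; the gripper's body (78 mm by 193 mm) begins 47 mm behind the grasp point.
Start: joints at [-1.037, 0.359, 0.012, 0, -1.224, -0.288], TCP at [0.164, -0.655, 0.249] pointing down, gripper open.
Joint ranges: [-3.07, 3.07], [-1.43, 2.12], [-1.02, 1.25], [-3.03, 1.67], [-3.05, -0], [-3.03, 3.03]. Speed limits (rad/s): [2.39, 2.39, 3.01, 3.14, 3.14, 3.14].

## Interface

Orientations are given as [roll, pitch, yaw] about the fixed x, y, z axes, in that order (R = Rz(yaw) Ry(pitch) Rx(roll)).
In Python, from station import arm, optics gives the robot as it stands. The module is installed in compiled form; this text tells all that it offers.
- The arm moves only by the tool jog_arm, never from a script. Its argument "motion" is a list that holds one entry, the list of rows, each a list of 7 numbers: the shift along the tool's x, y, z in m, then the turn, a rotation vector about the tool's x, y, z in degrees, then the finger opening in m, from 0 to 0.0876. In form: [[[x, y, z, rx, ry, rz, grip], ...]]. A call has 1 to 8 rows; each row is the pose to reach, as a shift and turn from the pose measured when the call began, along the tool's axes at that moment; what a row does not reach only later rows make up. A row lasts 1/10 s, in which the tool goes at most 50 mm and 8.59 degrees, less where a joint would pass 70% of its speed; a pose out of reach is approached as far as the arm can. A call with a gripper value outside its range is refused whole. The fingers move at their own pace and stop on an object; "newtons" is the grip in N (left out, the last holds). Time passes only in rows, so rows that repeat a pose let the fingers close. It gives the time, the measured TCP pose, the force and the opening at its end, in the units of the state.
- arm.get_state(): the state, without advancing time (a new reading comes with each control period).
- optics.grab_frame(name): name is "side" or "top" or "wrist"; returns the picture (480x640x3 uint8, red, green, blue); there is no depth.
- optics.camera_model(name): a dict with "mtx" (3x3 intrinsics, pixels), "R" (3x3) and "t" (3): a world point X has camera coordinates R X + t; the wrist camera has in their place "mount" (4x4, takes a point from camera to tool coordinates, whose origin is the TCP and whose axes are the flange's). Camera axes: x right, y down, z forward; pixel columns grow to the right and rows downward; lengths in m; the calibration is good to about 2 mm. A picture is of the moment at which its call begins: read the wrist's pose just before it. camera_model takes no time and is no camera call.
- arm.job_done(): hands the job in, once; it reports no verdict.
The state is a dict: "t": time; "q": joint angles; "qd": joint speeds; "joint_efforts": joint torques, N m; "eef_pos": TCP position; "ee_rot": TCP orientation; "force": force on the tool from outside, world axes, zero at the start; "moment": the same for the moment, N m; "width": finger opening in m.
Only numpy, scipy, OpenCV 4.12 (cv2) and the standard library are available. Lean on these libraries where they do the work, as an engineer would, in place of code of your own. Each camera call takes 0.05 s, during which the arm holds its last target.

## Working session

There is one attempt and no reset: what is moved stays moved. The work goes in short steps, Python scripts to look and compute and a tool call to move; the robot and the scene stay as the last step left them, time stands still between calls to the robot, and variables do not carry over. Pictures are saved under pics/ and viewed, and the job is handed in when it is done.

Besides the shell and the picture viewer there is one more tool, called after "Request:" in YAML: its name, and indented under it one key for each argument. jog_arm: Moves the arm, as the interface text tells. Its arguments: {"type":"object","properties":{"motion":{"type":"array","items":{"type":"array","items":{"type":"array","items":{"type":"number"}}}},"newtons":{"type":"number"}},"required":["motion"]}

```bash
mkdir -p pics; python3 - <<'E'
from station import arm, optics
import cv2,numpy as np
s=arm.get_state();print({k:np.round(v,4) for k,v in s.items()})
for n in("top","side"):
    f=optics.grab_frame(n);cv2.imwrite(f"pics/{n}0.png",f[:,:,::-1])
    m=optics.camera_model(n);print(n,m["mtx"],m["R"],m["t"])
print(optics.camera_model("wrist"))
E
```

```text
{'t': np.float64(0.0), 'q': array([-1.0369e+00,  3.5940e-01,  1.1100e-02, -4.0000e-04, -1.2241e+00,
       -2.8810e-01]), 'qd': array([ 0.0001, -0.0007, -0.0003, -0.0012, -0.0013,  0.0018]), 'joint_efforts': array([-9.00000e-04, -5.82717e+01,  2.93042e+01,  6.99680e+00,
        6.70000e-03, -1.00000e-04]), 'eef_pos': array([ 0.1641, -0.6543,  0.2476]), 'ee_rot': array([ 3.1399e+00, -1.0000e-04, -2.8959e+00]), 'force': array([-0.3047,  0.5636,  0.1999]), 'moment': array([ 0.0446, -0.0052, -0.0402]), 'width': np.float64(0.0877)}
top [[509.80311101   0.         308.20313939]
 [  0.         509.80311101 233.75003683]
 [  0.           0.           1.        ]] [[ 0.01771429 -0.99945853 -0.02772815]
 [-0.98940261 -0.01352532 -0.14456671]
 [ 0.1441134   0.0299952  -0.98910647]] [-0.00683751  0.57659324  0.97321212]
side [[518.26381753   0.         319.05055552]
 [  0.         518.26381753 233.97829369]
 [  0.           0.           1.        ]] [[-0.99424329 -0.10558586  0.01821851]
 [-0.07139081  0.52601902 -0.84747115]
 [ 0.07989768 -0.84389313 -0.53052874]] [0.55748621 0.18811643 0.81524069]
{'mtx': array([[376.9890484 ,   0.        , 316.96769364],
       [  0.        , 376.9890484 , 239.80695574],
       [  0.        ,   0.        ,   1.        ]]), 'mount': array([[ 5.14205768e-04, -9.63651544e-01, -2.67161819e-01,
         7.21288649e-02],
       [ 9.99999856e-01,  5.35778911e-04, -7.85471512e-06,
        -2.18696154e-04],
       [ 1.50708877e-04, -2.67161777e-01,  9.63651681e-01,
        -1.35684510e-01],
       [ 0.00000000e+00,  0.00000000e+00,  0.00000000e+00,
         1.00000000e+00]])}
```

View pics/top0.png

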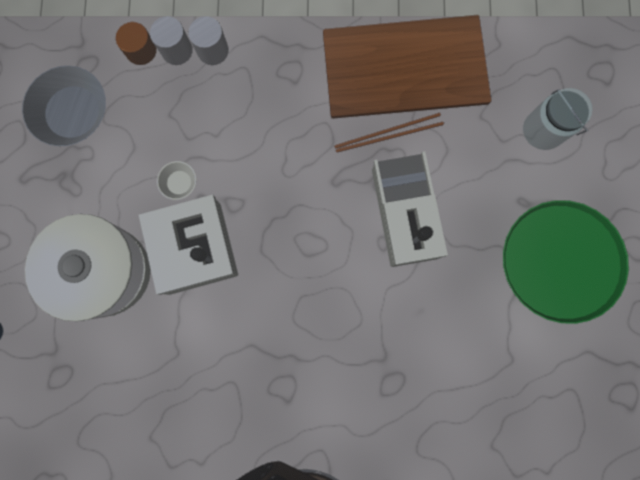

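View pics/side0.png

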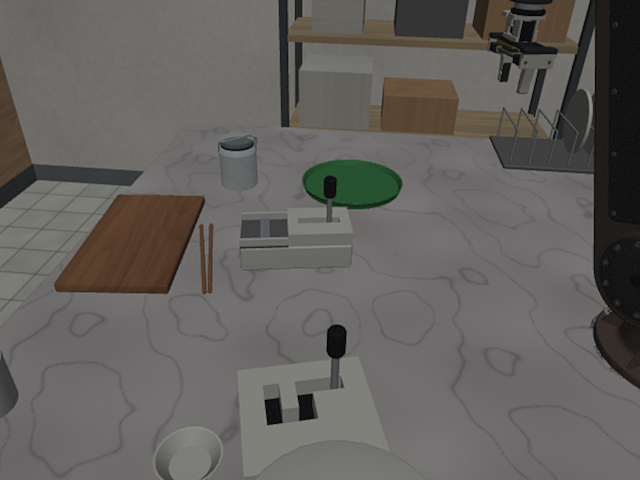

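The top view shows the spinner on the left: lid at (78,267), deck corners near (139,212), (213,195), (233,275), (157,293), and knob at (200,253). The slicer is on the right with its knob at (425,233). In the side view the spinner knob is at (336,341). Next I'll enlarge and measure.

```bash
python3 - <<'E'
import cv2,numpy as np
f=cv2.imread("pics/top0.png")[180:305,120:250]
cv2.imwrite("pics/top0z.png",cv2.resize(f,None,fx=4.5,fy=4.5,interpolation=cv2.INTER_CUBIC))
f=cv2.imread("pics/side0.png")[310:480,220:400]
cv2.imwrite("pics/side0z.png",cv2.resize(f,None,fx=3.5,fy=3.5,interpolation=cv2.INTER_CUBIC))
E
```

```text
(no output)
```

View pics/top0z.png

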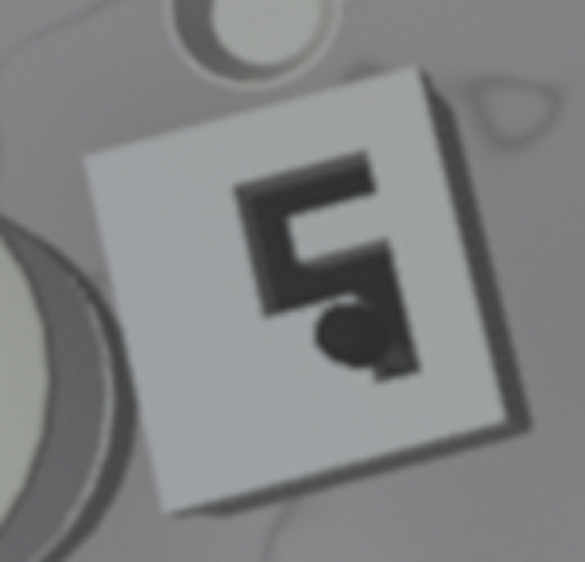

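View pics/side0z.png

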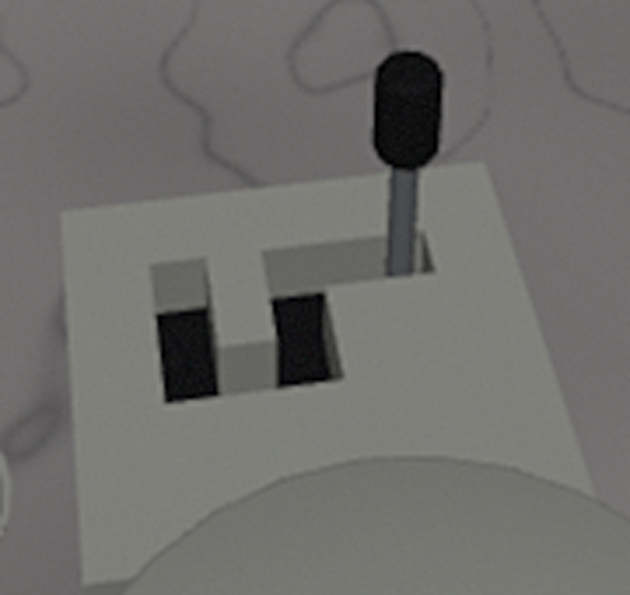

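```bash
cat > h.py <<'E'
import numpy as np
from station import arm,optics
def ray(n,uv):
    m=optics.camera_model(n);d=np.linalg.inv(m["mtx"])@[uv[0],uv[1],1]
    return -m["R"].T@m["t"], m["R"].T@d
def onz(n,uv,z):
    o,d=ray(n,uv);return (o+d*(z-o[2])/d[2])
def tri(a,b):
    (o1,d1),(o2,d2)=a,b
    d1=d1/np.linalg.norm(d1);d2=d2/np.linalg.norm(d2)
    s=np.linalg.lstsq(np.c_[d1,-d2],o2-o1,rcond=None)[0]
    p,q=o1+s[0]*d1,o2+s[1]*d2
    return (p+q)/2,np.linalg.norm(p-q)
def rigid(P,Q):
    p,q=P.mean(0),Q.mean(0);A=(P-p).T@(Q-q)
    th=np.arctan2(A[0,1]-A[1,0],A[0,0]+A[1,1]);R=np.array([[np.cos(th),-np.sin(th)],[np.sin(th),np.cos(th)]])
    return th,R,q-R@p
E
python3 - <<'E'
from h import *
import cv2
T=[((30,50),(268,315)),((90,50),(235,186)),((90,-10),(365,151)),((70,-10),(376,190)),((50,-10),(387,238)),((-10,-10),(419,372)),((-10,10),(376,382)),((70,30),(288,213)),((50,30),(303,267))]
S=[((90,-10),(150,266)),((70,-10),(207,258)),((90,50),(165,403)),((30,50),(343,380)),((-10,10),(434,272)),((30,10),(326,292)),((50,-10),(263,250)),((70,30),(217,345)),((50,30),(273,340))]
def run(n,L,z,o):
    P=np.array([a for a,b in L])/1000.
    Q=np.array([onz(n,((b[0]+.5)/z-.5+o[0],(b[1]+.5)/z-.5+o[1]),.078)[:2] for a,b in L]); return P,Q
for n,L,z,o in(("top",T,4.5,(120,180)),("side",S,3.5,(220,310))):
    P,Q=run(n,L,z,o);th,R,t=rigid(P,Q)
    print(n,"th",th.round(4),"off",t.round(4),"slow",(R@[.04,.04]+t).round(4),"fast",(R@[.08,0]+t).round(4));print(((Q-P@R.T-t)*1000).round(1).tolist())
P1,Q1=run("top",T,4.5,(120,180));P2,Q2=run("side",S,3.5,(220,310))
th,R,t=rigid(np.r_[P1,P2],np.r_[Q1,Q2]);print("joint",th,t)
# knob
c={}
for n,roi in(("top",(185,235,235,275)),("side",(310,320,355,362))):
    f=cv2.imread(f"pics/{n}0.png");x0,y0,x1,y1=roi
    g=f[y0:y1,x0:x1].max(2)
    print(n);print(g[::2,::2] if n=="top" else "")
    m=(g<42).astype('uint8');k,l,st,ce=cv2.connectedComponentsWithStats(m);print(st,ce+[x0,y0])
E
```

```text
top th 0.2836 off [0.5209 0.1941] slow [0.5481 0.2437] fast [0.5977 0.2165]
[[1.5, -1.6], [-0.4, -0.9], [-1.2, 1.0], [1.0, 1.0], [-0.6, 0.8], [-0.4, 1.2], [0.7, 0.2], [1.7, 0.2], [-2.4, -1.9]]
side th 0.2744 off [0.5216 0.1943] slow [0.5493 0.2437] fast [0.5987 0.216 ]
[[-0.3, 0.9], [-0.5, 0.2], [-0.4, -0.5], [0.2, -0.3], [0.7, -0.8], [-0.7, 1.9], [-0.6, -0.4], [0.4, -1.0], [1.1, 0.0]]
joint 0.2789464844196016 [0.5212551  0.19419702]
top
[[112 163 162 159 150 132 116  97  84  78  73 136 162 161 161 160 160 161
  160 103  73  78 124 129 129]
 [ 83 136 122 101  87  80  72  64  56  53  52 117 162 162 160 160 161 161
  160 121  71  71 112 128 128]
 [ 54  63  67  65  60  54  52  51  51  51  50  99 159 161 161 161 160 161
  161 141  76  72 100 129 128]
 [ 52  52  53  51  52  52  52  51  52  51  51  73 154 161 161 161 161 161
  161 150  82  70  87 126 129]
 [ 51  52  51  53  52  52  51  50  52  52  51  60 142 162 160 161 160 161
  161 159 103  72  78 123 127]
 [ 52  52  51  51  62  83  99  70  50  51  51  52 119 162 161 161 161 161
  161 160 121  70  72 112 129]
 [ 55  70  94 122 119 105 10
[... 909 characters left out ...]
77  71]
 [162 162 162 162 163 162 162 162 162 147 146 159 161 162 162 162 161 161
  162 161 161 161 150  83  70]
 [162 162 162 162 162 162 162 162 162 162 162 161 161 162 161 161 161 160
  161 162 160 161 159 103  72]
 [163 162 162 162 162 163 163 162 162 161 162 162 161 162 161 162 161 161
  161 160 161 162 160 120  71]
 [163 162 162 162 162 162 163 162 161 162 161 161 161 161 161 162 161 161
  161 161 161 161 162 143  76]
 [162 162 162 162 162 163 162 162 162 162 162 162 162 162 161 162 162 162
  161 161 162 159 154 128  81]]
[[   0    0   50   40 2000]] [[209.5 254.5]]
side

[[   0    0   45   42 1327]
 [  17    5   19   34  563]] [[330.32856066 340.24189902]
 [335.93960924 341.10834813]]
```

```bash
python3 - <<'E'
from h import *
p=onz("side",(335.94,341.1),.148);print("knob",p)
th=.279;R=np.array([[np.cos(th),-np.sin(th)],[np.sin(th),np.cos(th)]]);t=np.array([.5213,.1942])
print("gate coords",R.T@(p[:2]-t))
m=optics.camera_model("top")
for z in(.168,.148,.128):
  for P in ([*p[:2],z],):
    c=m["R"]@P+m["t"];u=m["mtx"]@c/c[2];print(z,u[:2],((u[:2]-[120,180]+.5)*4.5), 12e-3*509.8/c[2]*4.5)
p2,g=tri(ray("side",(335.94,341.1)),ray("top",((354)/4.5+120-.5,(333)/4.5+180-.5)));print(p2,g)
for n in("bend1",(.04,0)),("slow",(.04,.04)),("b3",(.08,.04)),("fast",(.08,0)): print(n[0],R@n[1]+t)
# slicer knob
print("slicer approx",onz("side",(330,187),.148))
E
```

```text
knob [0.52271284 0.19349681 0.148     ]
gate coords [ 0.00116455 -0.00106508]
0.168 [195.9146438  252.41355832] [343.8658971  328.11101244] 30.99520345905107
0.148 [198.67250571 253.63036198] [356.27627568 333.5866289 ] 30.319895845973075
0.128 [201.3127563  254.79527404] [368.15740337 338.82873316] 29.673387286452662
[0.52276868 0.19423825 0.14871972] 0.00017869038421316515
bend1 [0.55975325 0.20521578]
slow [0.54873747 0.24366903]
b3 [0.58719073 0.25468481]
fast [0.59820651 0.21623156]
slicer approx [ 0.56511555 -0.20737499  0.148     ]
```

Both views agree. The knob is at about (0.5227, 0.1938), near the off end, and the gate yaw is about 0.279. Next I'll work out the approach.

```bash
cat >> h.py <<'E'
from scipy.spatial.transform import Rotation as Ro
TH=.279
RG=np.array([[np.cos(TH),-np.sin(TH)],[np.sin(TH),np.cos(TH)]]);T0=np.array([.5213,.1942])
YAW=TH-np.pi/2
def go(pos,yaw=YAW,roll=np.pi):
    s=arm.get_state();r=Ro.from_euler("xyz",s["ee_rot"]);tg=Ro.from_euler("xyz",[roll,0,yaw])
    print("shift",r.inv().apply(np.array(pos)-s["eef_pos"]).round(4),"rot",np.degrees((r.inv()*tg).as_rotvec()).round(2))
def st():
    s=arm.get_state();print("t",round(float(s["t"]),2),s["eef_pos"].round(4),s["ee_rot"].round(4),"F",s["force"].round(1),"w",round(float(s["width"]),4),"tool gate mm",((RG.T@(s["eef_pos"][:2]-T0))*1000).round(1),"q",s["q"].round(2))
E
python3 -c "
from h import *
go([.48,-.30,.25])"
```

```text
shift [-0.3926  0.2669 -0.0019] rot [ 7.000e-02  6.000e-02 -9.191e+01]
```

Request:
jog_arm:
  motion:
    - [[-0.05, 0.034, 0, 0, 0, -6, 0.0876], [-0.1, 0.068, 0, 0, 0, -12, 0.0876], [-0.15, 0.102, 0, 0, 0, -18, 0.0876], [-0.2, 0.136, 0, 0, 0, -24, 0.0876], [-0.25, 0.17, 0, 0, 0, -30, 0.0876], [-0.3, 0.204, 0, 0, 0, -36, 0.0876], [-0.35, 0.238, 0, 0, 0, -42, 0.0876], [-0.392, 0.267, -0.002, 0, 0, -48, 0.0876]]
  newtons: 25

```text
t: 0.9
eef_pos: [0.4308, -0.3539, 0.2486]
ee_rot: [3.14, 0.001, -2.054]
force: [0.3, -1.0, 0.3]
width: 0.0875
```

```bash
python3 -c "
from h import *
st();go([.523,.194,.25])"
```

```text
t 0.9 [ 0.4308 -0.3539  0.2486] [ 3.1402e+00  1.1000e-03 -2.0538e+00] F [ 0.3 -1.   0.3] w 0.0875 tool gate mm [-237.9 -502. ] q [-0.34  0.17 -0.25 -0.   -1.16 -0.15]
shift [-5.280e-01  1.729e-01 -5.000e-04] rot [  0.05   0.09 -43.66]
```

Request:
jog_arm:
  motion:
    - [[-0.05, 0.016, 0, 0, 0, -5, 0.0876], [-0.1, 0.033, 0, 0, 0, -10, 0.0876], [-0.15, 0.049, 0, 0, 0, -15, 0.0876], [-0.2, 0.065, 0, 0, 0, -20, 0.0876], [-0.25, 0.082, 0, 0, 0, -25, 0.0876], [-0.3, 0.098, 0, 0, 0, -30, 0.0876], [-0.35, 0.114, 0, 0, 0, -35, 0.0876], [-0.4, 0.13, 0, 0, 0, -39, 0.0876]]

```text
t: 1.7
eef_pos: [0.4973, 0.0405, 0.2494]
ee_rot: [3.141, 0.002, -1.369]
force: [1.6, -0.9, 0.2]
width: 0.0875
```

```bash
python3 -c "
from h import *
st();go([.5227,.1938,.25])"
```

```text
t 1.7 [0.4973 0.0405 0.2494] [ 3.1415e+00  1.9000e-03 -1.3694e+00] F [ 1.6 -0.9  0.2] w 0.0875 tool gate mm [ -65.4 -141.1] q [ 0.47  0.07 -0.36 -0.   -1.14 -0.27]
shift [-0.1451 -0.0556 -0.0004] rot [ 0.    0.11 -4.45]
```

Request:
jog_arm:
  motion:
    - [[-0.04, -0.016, 0, 0, 0, -2, 0.0876], [-0.08, -0.032, 0, 0, 0, -3, 0.0876], [-0.12, -0.046, 0, 0, 0.1, -4.4, 0.0876], [-0.145, -0.056, 0, 0, 0.1, -4.4, 0.0876], [-0.145, -0.056, 0, 0, 0.1, -4.4, 0.0876], [-0.145, -0.056, 0, 0, 0.1, -4.4, 0.0876]]

```text
t: 2.3
eef_pos: [0.5227, 0.1942, 0.2489]
ee_rot: [3.14, -0.0, -1.291]
force: [-0.4, 0.2, 0.1]
width: 0.0877
```

```bash
python3 -c "
from h import *
st();go([.5227,.1938,.153])
import cv2
cv2.imwrite('pics/w1.png',optics.grab_frame('wrist')[:,:,::-1])"
```

```text
t 2.3 [0.5227 0.1942 0.2489] [ 3.1401e+00 -3.0000e-04 -1.2914e+00] F [-0.4  0.2  0.1] w 0.0877 tool gate mm [ 1.4 -0.4] q [ 0.71  0.17 -0.25 -0.   -1.16 -0.43]
shift [ 0.0004 -0.      0.0959] rot [ 0.09 -0.02  0.02]
```

View pics/w1.png

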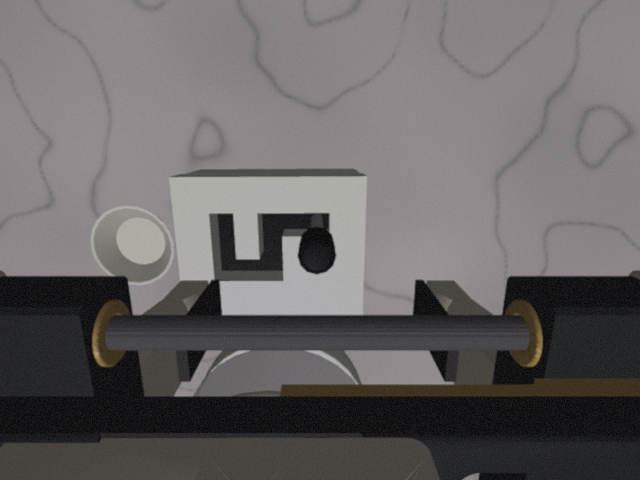

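The wrist view shows the knob at (317,250), centred between the fingers, with the gate square to the tool. I'll descend and close.

Request:
jog_arm:
  motion:
    - [[0, 0, 0.03, 0, 0, 0, 0.0876], [0, 0, 0.06, 0, 0, 0, 0.0876], [0, 0, 0.085, 0, 0, 0, 0.0876], [0, 0, 0.096, 0, 0, 0, 0.0876], [0, 0, 0.096, 0, 0, 0, 0.0876], [0, 0, 0.096, 0, 0, 0, 0.0876]]

```text
t: 2.95
eef_pos: [0.5233, 0.1933, 0.1542]
ee_rot: [-3.142, -0.0, -1.293]
force: [0.3, 0.1, -0.5]
width: 0.0876
```

```bash
python3 -c "
from h import *
st()
import cv2
f=optics.grab_frame('side')[:,:,::-1];cv2.imwrite('pics/s1.png',f)
f=optics.grab_frame('wrist')[:,:,::-1];cv2.imwrite('pics/w2.png',f)"
```

```text
t 2.95 [0.5233 0.1933 0.1542] [-3.1416e+00 -1.0000e-04 -1.2926e+00] F [ 0.3  0.1 -0.5] w 0.0876 tool gate mm [ 1.6 -1.4] q [ 0.7   0.25 -0.38  0.   -0.94 -0.43]
```

View pics/s1.png

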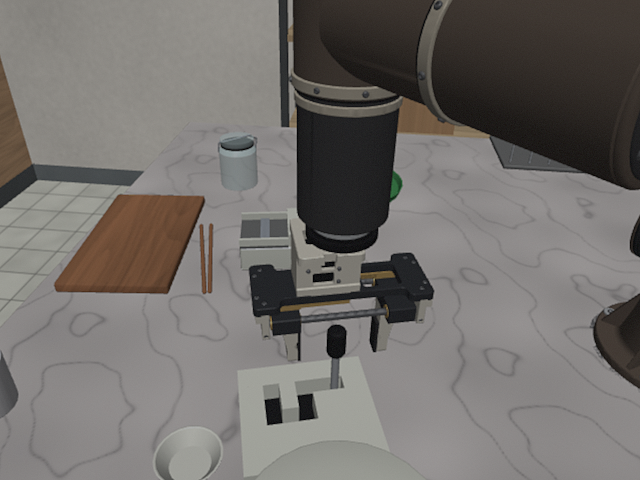

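Request:
jog_arm:
  motion:
    - [[0, 0, 0, 0, 0, 0, 0.05], [0, 0, 0, 0, 0, 0, 0.02], [0, 0, 0, 0, 0, 0, 0.02], [0, 0, 0, 0, 0, 0, 0.02], [0, 0, 0, 0, 0, 0, 0.02], [0, 0, 0, 0, 0, 0, 0.02], [0, 0, 0, 0, 0, 0, 0.02], [0, 0, 0, 0, 0, 0, 0.02]]
  newtons: 25

```text
t: 3.85
eef_pos: [0.5234, 0.1938, 0.1546]
ee_rot: [-3.14, 0.0, -1.292]
force: [-0.0, -0.2, -0.6]
width: 0.0291
```

```bash
python3 -c "
from h import *
st()
import cv2
f=optics.grab_frame('side')[:,:,::-1];cv2.imwrite('pics/s2.png',f)"
```

```text
t 3.85 [0.5234 0.1938 0.1546] [-3.1405e+00  5.0000e-04 -1.2924e+00] F [-0.  -0.2 -0.6] w 0.0291 tool gate mm [ 1.9 -1. ] q [ 0.71  0.25 -0.38  0.   -0.94 -0.43]
```

View pics/s2.png

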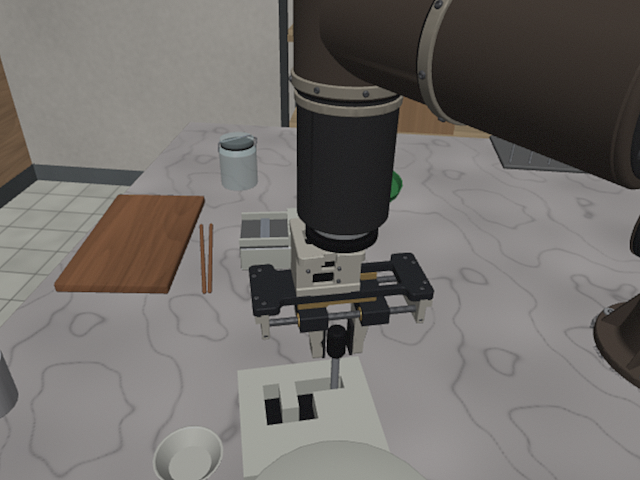

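The side view shows a finger on each side of the knob at (337,340). They are still closing, so I'll let them finish.

Request:
jog_arm:
  motion:
    - [[0, 0, 0, 0, 0, 0, 0.015], [0, 0, 0, 0, 0, 0, 0.015], [0, 0, 0, 0, 0, 0, 0.015], [0, 0, 0, 0, 0, 0, 0.015]]

```text
t: 4.3
eef_pos: [0.5233, 0.1937, 0.1546]
ee_rot: [-3.141, 0.0, -1.292]
force: [-0.3, 0.0, 0.7]
width: 0.0236
```

```bash
python3 -c "
from h import *
st()"
```

```text
t 4.3 [0.5233 0.1937 0.1546] [-3.1407e+00  4.0000e-04 -1.2924e+00] F [-0.3  0.   0.7] w 0.0236 tool gate mm [ 1.8 -1. ] q [ 0.71  0.25 -0.38 -0.   -0.94 -0.43]
```

Gripped, with an opening of 23.6 mm. Leg 1 is +x in the gate, which is -y in the tool frame.

Request:
jog_arm:
  motion:
    - [[0, -0.006, 0, 0, 0, 0, 0.015], [0, -0.012, 0, 0, 0, 0, 0.015], [0, -0.018, 0, 0, 0, 0, 0.015], [-0.001, -0.025, 0, 0, 0, 0, 0.015], [-0.001, -0.032, 0, 0, 0, 0, 0.015], [-0.001, -0.038, 0, 0, 0, 0, 0.015], [-0.001, -0.038, 0, 0, 0, 0, 0.015]]

```text
t: 5.0
eef_pos: [0.5607, 0.2053, 0.1546]
ee_rot: [-3.14, 0.0, -1.293]
force: [0.2, -0.8, 1.6]
width: 0.0231
```

```bash
python3 -c "
from h import *
st();go([*(RG@[.04,.04]+T0),.1546])"
```

```text
t 5.0 [0.5607 0.2053 0.1546] [-3.1400e+00  2.0000e-04 -1.2926e+00] F [ 0.2 -0.8  1.6] w 0.0231 tool gate mm [41.  -0.1] q [ 0.68  0.31 -0.29  0.   -0.97 -0.4 ]
shift [-0.0401  0.001   0.    ] rot [-0.09  0.01 -0.04]
```

Request:
jog_arm:
  motion:
    - [[-0.006, 0.001, 0, 0, 0, 0, 0.015], [-0.013, 0.001, 0, 0, 0, 0, 0.015], [-0.02, 0.001, 0, 0, 0, 0, 0.015], [-0.027, 0.001, 0, 0, 0, 0, 0.015], [-0.034, 0.001, 0, 0, 0, 0, 0.015], [-0.04, 0.001, 0, 0, 0, 0, 0.015], [-0.04, 0.001, 0, 0, 0, 0, 0.015]]

```text
t: 5.7
eef_pos: [0.5485, 0.2446, 0.1547]
ee_rot: [-3.14, 0.001, -1.292]
force: [-0.3, 1.3, -0.0]
width: 0.0235
```

```bash
python3 -c "
from h import *
st();go([*(RG@[.08,.04]+T0),.1546])
import cv2
f=optics.grab_frame('side')[:,:,::-1];cv2.imwrite('pics/s3.png',cv2.resize(f[290:,200:420],None,fx=3,fy=3))"
```

```text
t 5.7 [0.5485 0.2446 0.1547] [-3.1398e+00  6.0000e-04 -1.2916e+00] F [-0.3  1.3 -0. ] w 0.0235 tool gate mm [40. 41.] q [ 0.74  0.31 -0.28  0.   -0.97 -0.47]
shift [ 0.001  -0.04    0.0002] rot [-0.1   0.03  0.01]
```

View pics/s3.png

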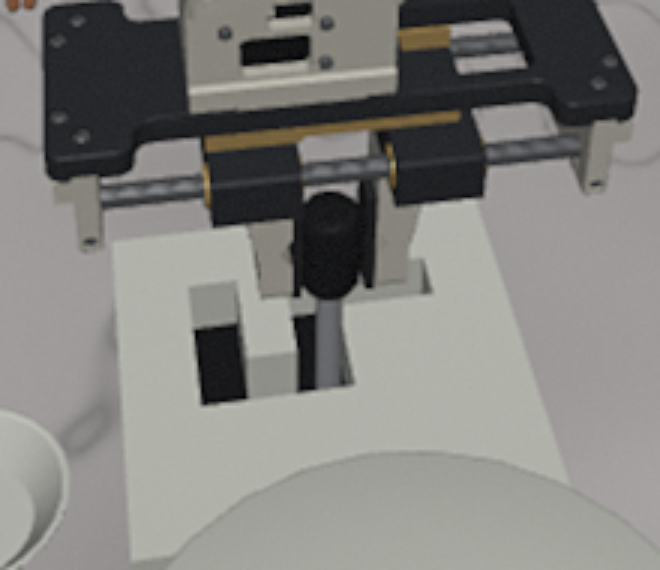

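The stem stands in the second bend, at about (328,380) in the enlarged crop. I'll dwell here for about 1 s.

Request:
jog_arm:
  motion:
    - [[0.001, 0, 0, 0, 0, 0, 0.015], [0.001, 0, 0, 0, 0, 0, 0.015], [0.001, 0, 0, 0, 0, 0, 0.015], [0.001, 0, 0, 0, 0, 0, 0.015], [0.001, 0, 0, 0, 0, 0, 0.015], [0.001, 0, 0, 0, 0, 0, 0.015], [0.001, 0, 0, 0, 0, 0, 0.015], [0.001, 0, 0, 0, 0, 0, 0.015]]

```text
t: 6.55
eef_pos: [0.5489, 0.2434, 0.1547]
ee_rot: [-3.14, 0.001, -1.292]
force: [-1.0, 0.9, -0.6]
width: 0.0232
```

```bash
python3 -c "
from h import *
st();go([*(RG@[.08,.04]+T0),.1546])"
```

```text
t 6.55 [0.5489 0.2434 0.1547] [-3.1396e+00  8.0000e-04 -1.2918e+00] F [-1.   0.9 -0.6] w 0.0232 tool gate mm [40.1 39.7] q [ 0.74  0.31 -0.28  0.   -0.97 -0.46]
shift [-0.0003 -0.0399  0.0002] rot [-0.11  0.04 -0.  ]
```

Request:
jog_arm:
  motion:
    - [[0, 0, 0, 0, 0, 0, 0.015], [0, -0.006, 0, 0, 0, 0, 0.015], [0, -0.013, 0, 0, 0, 0, 0.015], [0, -0.02, 0, 0, 0, 0, 0.015], [0, -0.027, 0, 0, 0, 0, 0.015], [0, -0.034, 0, 0, 0, 0, 0.015], [0, -0.04, 0, 0, 0, 0, 0.015], [0, -0.04, 0, 0, 0, 0, 0.015]]

```text
t: 7.35
eef_pos: [0.5884, 0.2547, 0.1547]
ee_rot: [-3.139, 0.001, -1.292]
force: [0.6, 1.0, 0.7]
width: 0.0232
```

```bash
python3 -c "
from h import *
st();go([*(RG@[.08,.0]+T0),.1546])"
```

```text
t 7.35 [0.5884 0.2547 0.1547] [-3.1390e+00  7.0000e-04 -1.2919e+00] F [0.6 1.  0.7] w 0.0232 tool gate mm [81.2 39.7] q [ 0.71  0.37 -0.19  0.   -1.   -0.43]
shift [0.0397 0.0012 0.0001] rot [-0.15  0.04 -0.01]
```

Request:
jog_arm:
  motion:
    - [[0.006, 0.001, 0, 0, 0, 0, 0.015], [0.013, 0.001, 0, 0, 0, 0, 0.015], [0.02, 0.001, 0, 0, 0, 0, 0.015], [0.027, 0.001, 0, 0, 0, 0, 0.015], [0.034, 0.001, 0, 0, 0, 0, 0.015], [0.041, 0.001, 0, 0, 0, 0, 0.015], [0.041, 0.001, 0, 0, 0, 0, 0.015], [0.041, 0.001, 0, 0, 0, 0, 0.015]]

```text
t: 8.15
eef_pos: [0.5988, 0.2142, 0.1547]
ee_rot: [-3.139, -0.0, -1.292]
force: [1.7, -1.3, -1.2]
width: 0.0231
```

```bash
python3 -c "
from h import *
st()
import cv2
f=optics.grab_frame('side')[:,:,::-1];cv2.imwrite('pics/s4.png',cv2.resize(f[290:,200:420],None,fx=3,fy=3))"
```

```text
t 8.15 [0.5988 0.2142 0.1547] [-3.1395e+00 -1.0000e-04 -1.2924e+00] F [ 1.7 -1.3 -1.2] w 0.0231 tool gate mm [80.  -2.1] q [ 0.65  0.37 -0.2   0.   -1.   -0.37]
```

View pics/s4.png

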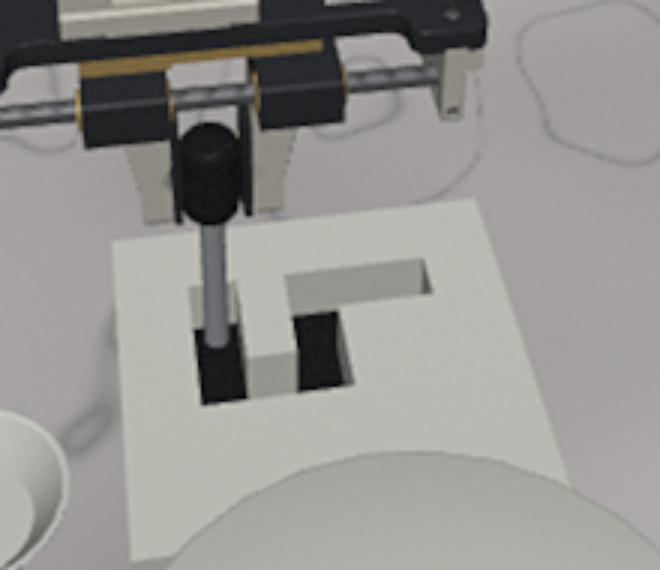

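The stem is at the dead end of the last leg, bottom near (217,345) in the crop. I'll release it.

Request:
jog_arm:
  motion:
    - [[0, 0, 0, 0, 0, 0, 0.06], [0, 0, 0, 0, 0, 0, 0.06], [0, 0, 0, 0, 0, 0, 0.06], [0, 0, 0, 0, 0, 0, 0.06], [0, 0, 0, 0, 0, 0, 0.06], [0, 0, 0, 0, 0, 0, 0.06], [0, 0, 0, 0, 0, 0, 0.06]]

```text
t: 8.9
eef_pos: [0.5988, 0.2144, 0.1547]
ee_rot: [-3.139, -0.0, -1.292]
force: [0.8, 0.1, -0.5]
width: 0.06
```

Request:
jog_arm:
  motion:
    - [[0, 0, -0.02, 0, 0, 0, 0.06], [0, 0, -0.05, 0, 0, 0, 0.06], [0, 0, -0.08, 0, 0, 0, 0.06], [0, 0, -0.1, 0, 0, 0, 0.06], [0, 0, -0.12, 0, 0, 0, 0.06], [0, 0, -0.12, 0, 0, 0, 0.06]]

```text
t: 9.5
eef_pos: [0.5997, 0.2149, 0.2782]
ee_rot: [-3.134, 0.001, -1.292]
force: [0.1, -0.3, 0.8]
width: 0.0598
```

```bash
python3 - <<'E'
from h import *
import cv2
st()
f=optics.grab_frame('side')[:,:,::-1];cv2.imwrite('pics/s5.png',f)
x0,y0,x1,y1=240,300,310,400
g=f[y0:y1,x0:x1].max(2);k,l,s_,c=cv2.connectedComponentsWithStats((g<42).astype('uint8'))
for a,b in zip(s_,c+[x0,y0]):
    if a[4]>80: p=onz("side",b,.148);print(a,b,p,(RG.T@(p[:2]-T0)*1000).round(1))
E
```

```text
t 9.5 [0.5997 0.2149 0.2782] [-3.1342e+00  9.0000e-04 -1.2918e+00] F [ 0.1 -0.3  0.8] w 0.0598 tool gate mm [81.1 -1.7] q [ 0.65  0.28 -0.04  0.   -1.25 -0.37]
[   0    0   70  100 6341] [274.69657783 349.2141618 ] [0.59234121 0.21569168 0.148     ] [74.2  1.1]
[ 20  31  20  34 596] [269.53187919 347.50167785] [0.59879786 0.21370071 0.148     ] [79.9 -2.6]
```

View pics/s5.png

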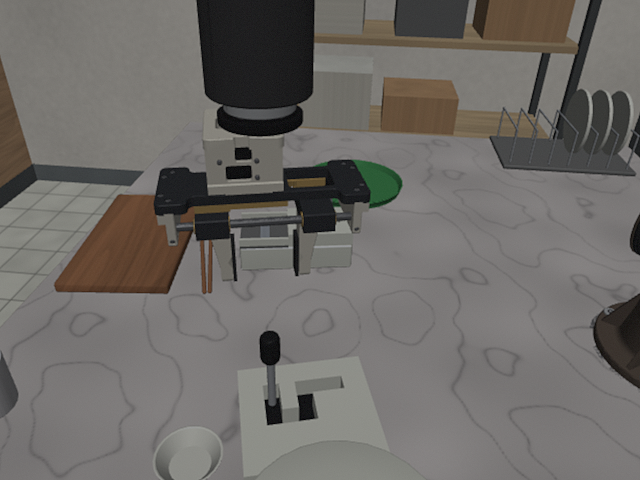

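The knob at (269.5,347.5) measures gate (79.9, -2.6) mm. That is the fast end, just short of the wall, and the gripper is clear of it.

```bash
python3 -c "
from h import *
st();print(arm.job_done())"
```

```text
t 9.55 [0.599  0.2147 0.2763] [-3.1366e+00  9.0000e-04 -1.2921e+00] F [ 0.1 -0.3  0.2] w 0.0598 tool gate mm [80.4 -1.7] q [ 0.65  0.28 -0.04  0.   -1.25 -0.37]
the job is handed in; nothing more can be done
None
```

I moved the spinner's lever from off to slow, held it there for about a second, took it on to the fast end and let go. The job was handed in at 9.55 s, well under the 38 s limit.

- **Grasp and path:** I gripped the knob with 25 N and followed the gate: +x, then +y to slow, then +x, then -y to fast. Forces read after each move stayed within about 2 N.
- **At slow:** the tool stood within about 1 mm of slow for roughly 1 s, and a side picture showed the stem in the second bend.
- **At fast:** after I released it and lifted clear, the side camera put the knob within 0.1 mm of fast along x and 2.6 mm past it toward the end wall. The stem can go 5 mm past, so it is inside the dead end. At hand-in the gripper was about 12 cm above its grip height and touching nothing.
- **Slicer:** the arm passed near it only on the way in, with the fingertips at about 0.23 m against the knob's 0.168 m. The gripper hid the slicer's lever in the last picture, so I did not check its position by camera at the end.
- **Measurements:** the top and side cameras agreed on the gate's position to about 1 mm and on its angle to about 0.01 rad. No check failed.

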